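Park an eccentric at its high point on a dial gauge

TASK

On the run-out stand, gently push the dial gauge by its post along its slide until the slide is fully home against its stop, so that the plunger bears on the steel eccentric. Then turn the spindle by its crank grip, without forcing the spindle sideways, while you watch the dial, and leave the eccentric standing at its high point, where the plunger is pressed in farthest. Leave the gauge home and the loose things around the stand where they are.

Things in the scene. Friction and masses are not known exactly. Their poses are not given: they have to be found in the camera images.
- stand: fixed grey run-out stand, 12 mm thick foot with a round end (110 mm across) under the upright spindle and a bed 64 mm wide that runs 205 mm from the spindle along the stand's +y. Origin on the bench under the spindle axis; z up; the gauge slides along the stand's y, towards the spindle (-y) as it is brought up
- spindle (a point): point on the upright spindle's axis, 95 mm over the bench, at the crank arm. The bearing head is sprung: it gives sideways about 1 mm per 5 N and is overloaded at 5 mm (25 N). The crank turns without end both ways with about 0.12 N m of friction and stays where it is left
- spindle_foot (a point): point on the spindle axis at the stand's top, 12 mm over the bench. On the spindle sits the eccentric: a steel disc 60 mm across, 32 to 58 mm over the bench, mounted 4 mm off the axis. It turns rigidly with the crank above it, clamped to the shaft at an angle to the crank that differs every time and is not reported
- handle (a point): middle of the crank's grip: an upright aluminium sleeve 14 mm across, from 96 to 141 mm over the bench (this point is 118 mm up), 45 mm from the spindle axis. It spins freely on its pin, so a gripper that holds it can keep its heading while carrying it round. The crank arm's top is 94 mm up; its circle passes above the gauge. At the start it points away from the gauge, within 0.6 rad
- gauge (a joint): slide of the dial gauge, m: 0 fully back, 0.040 home against its rigid stop. It has about 6 N of friction and stays where it is left; over the last 10 mm or less the sprung plunger adds 2 to 4 N
- post: upright steel post on the gauge's carriage, 14 mm across, from 30 mm (its origin, on its axis) to 85 mm over the bench, behind the dial as seen from the spindle: push it towards the spindle. The carriage plate (top 30 mm up) ends 20 mm behind the post's axis. With the gauge home the post stands 132 mm from the spindle axis. More than 40 N on it rams the gauge
- dial (a point): centre of the dial's white face, 61 mm over the bench; the round gauge is 68 mm across, its face up, with 24 black ticks and no figures; the black needle turns on it
- needle (a joint): dial needle, rad: 0 with the plunger fully out (its long end points along the stand's +y), growing clockwise seen from above as the plunger is pressed in, 0.5 rad per mm. With the gauge home, one turn swings it between about 0.3 and 4.2 rad, as a near sine of the crank angle; sideways load on the spindle along the slide shifts it too, 0.1 rad per N
- plunger_tip (a point): tip of the gauge's plunger, a small steel ball 8 mm across at 45 mm over the bench that points at the spindle axis and rests on the eccentric's rim when the gauge is home; it is then 25.7 mm from the axis at the eccentric's low point and 33.5 mm at its high point. Plunger travel 11.5 mm, spring 2 to 4 N
- boss: loose threaded boss, 34 mm across, 40 mm high, standing on the bench beside the stand; origin at the centre of its underside; a bystander
- check_piece: loose round alloy disc, 31 mm across, 17 mm high, lying on the bench beside the stand; origin at the centre of its underside; a bystander
- tape: loose roll of tape lying flat, 96 mm across, 19 mm high; origin at the centre of its underside; a bystander
- caliper: loose digital caliper lying flat, 75x236x17 mm, long side along its y; origin under its middle; a bystander
- screwdriver: loose screwdriver, 30x210x28 mm, long side along its y; origin under its middle; a bystander
- deburrer: loose deburring tool with a blue handle, 22x136x20 mm, long side along its y; origin under its middle; a bystander

How it is judged:
By the outcome, as a careful person would: the job done as asked, in the order asked, and still so for the second after the job is handed in, with the robot touching nothing.
It also fails if it takes over 67 s, if anything falls off the work surface, if the arm or the gripper's body presses on something with over 40 N, if the wrist force passes 120 N, or if a joint passes its speed limit or range.

ROBOT

A 7-joint arm with a two-finger parallel gripper is mounted at the origin on a cart in front of the work surface, level with it; the furniture and walls round the work are solid. World frame = base frame: x ahead of the robot, y to its left, z up, the work surface at z = 0. Lengths are in m, angles in rad, forces in N, time in s.
With the tool pointing down it reaches from about 0.425 to 0.925 m from the base axis. Payload 6.8 kg.
Tool frame: the origin (TCP) lies at the very end of the fingers, on their centre line; the grasp point (between the pads) lies 19 mm behind it; z points along the fingers, y is the line along which they close (so a half turn about z gives the same grasp; the last joint's range is limited). The gripper opens to 85 mm and grips with 20 to 120 N. Pads are 22 mm wide; open, the fingers measure 114 mm over their backs; the gripper's body (76 mm by 85 mm) begins 54 mm behind the grasp point. The pads swing forward as they close: fully open they stand 13 mm farther back than shut.
Start: joints at [-1.324, 0.477, 0.022, 1.555, -0.011, 1.109, -0.083], TCP at [0.234, 0.633, 0.231] pointing down, gripper open.
Joint ranges: [-2.96, 2.96], [-0.34, 2.1], [-1.41, 1.46], [0.24, 2.44], [-1.37, 4.51], [0.17, 1.92], [-2.96, 2.96]. Speed limits (rad/s): [2.39, 2.39, 3.14, 3.14, 3.14, 3.14, 3.14].

INTERFACE

Orientations are given as a rotation vector (axis times angle).
In Python, from bench import get_obs, viewer, r gives the robot as it stands. The module is installed in compiled form; this text tells all that it offers.
- The arm moves only by the tool play_rows, never from a script. Its argument "commands" is a list that holds one entry, the list of rows, each a list of 5 numbers: the gripper's target within -1 to 1 (shut at 1, half-way at 0, fully open at -1), then the shift along the tool's x, y, z scaled (see below), then the turn about the tool's z scaled (see below). A call has 1 to 12 rows; each row is the pose to reach, as a shift and turn from the pose commanded when the call began, along the tool's axes at that moment; what a row does not reach only later rows make up. The controller multiplies each number of a shift by 0.2 m and each number of a turn by pi/2 rad. A row lasts 1/12 s, in which the tool goes at most 41.7 mm and 7.16 degrees, less where a joint would pass 70% of its speed; a pose out of reach is approached as far as the arm can. A call with a number of a shift or a turn outside -1 to 1 is refused whole. A call with a gripper value outside its range is refused whole. The fingers move at their own pace and stop on an object; "grip_force" is the grip in N (left out, the last holds). Time passes only in rows, so rows that repeat a pose let the fingers close. It gives the time, the measured TCP pose, the force, the opening and the grip force at its end, in the units of the state.
- get_obs(): the state, without advancing time (a new reading comes with each control period).
- viewer.grab_frame(name): name is "scene" or "top" or "wrist"; returns a dict with "pixels" (400x640x3 uint8, red, green, blue), "fovy" (degrees; the focal length in pixels is half the picture's height over the tangent of half this angle, whatever the lens; pixels are square), "cx", "cy" (the principal point, pixels), "world_to_cam" (4x4, takes a point from world to camera coordinates); the wrist camera has in their place "hand_eye" (4x4, takes a point from camera to tool coordinates, whose origin is the TCP and whose axes are the flange's). Camera axes: x right, y up, looking along -z (the intrinsics and any distortion apply to the point x, -y, -z); pixel columns grow to the right and rows downward; lengths in m; the calibration is good to about 2 mm. A picture is of the moment at which its call begins: read the wrist's pose just before it. There is no depth.
- r.hand_in(): hands the job in; it is judged then, once.
Trained networks look in a picture, given as the dict that the camera call returned (one of the last four; its "shot" number tells which), for a name from the list of things; names that differ only in an ending like _2 or _b are one class to them, and where a whole thing is asked for, a point or a joint stands for the part that bears it (a point fixed in the world has none). Each returns a list of dicts, best first, with "score" (0 to 1); they miss things now and then, are a little off and sometimes report something else, mostly with a low value. They report only what shows in the picture. A call takes as long as a camera call.
- viewer.trace(picture, thing): "pixels" (400x640 bool, what is visible of it) and "rect" ([left, top, right, bottom] in pixels, round what is visible of it).
The state is a dict: "clock": time; "joints": joint angles; "qvel": joint speeds; "tau": joint torques, N m; "tcp_pos": TCP position; "orientation": TCP orientation; "contact_force": force on the tool from outside, world axes, zero at the start; "moment": the same for the moment, N m; "grip_width": finger opening in m; "gripper_force": force on a finger pad.
Only numpy, scipy, OpenCV 4.12 (cv2) and the standard library are available. Lean on these libraries where they do the work, as an engineer would, in place of code of your own. Each camera call takes 0.05 s, during which the arm holds its last target. There are 200 camera calls.

## Working session

There is one attempt and no reset: what is moved stays moved. The work goes in short steps, Python scripts to look and compute and a tool call to move; the robot and the scene stay as the last step left them, time stands still between calls to the robot, and variables do not carry over. Pictures are saved under pics/ and viewed, at most 10 in all, crops included, and the job is handed in when it is done.

Besides the shell and the picture viewer there is one more tool, called after ">>>" by a JSON object that holds its "op" and its "data", one argument or row to a line. play_rows: Moves the arm, as the interface text tells. Shifts and turns lie within -1 to 1; 1 stands for 0.2 m of shift or pi/2 rad of turn. Its arguments: {"type":"object","properties":{"commands":{"type":"array","items":{"type":"array","items":{"type":"array","items":{"type":"number","minimum":-1,"maximum":1}}}},"grip_force":{"type":"number"}},"required":["commands"]}

```bash
mkdir -p pics
cat > h.py <<'E'
import numpy as np, cv2
from bench import get_obs, viewer, r
from scipy.spatial.transform import Rotation as R
def grab(n):
    o=get_obs(); p=viewer.grab_frame(n)
    f=200/np.tan(np.radians(p['fovy'])/2)
    if n=='wrist':
        T=np.eye(4);T[:3,:3]=R.from_rotvec(o['orientation']).as_matrix();T[:3,3]=o['tcp_pos']
        p['c2w']=T@np.array(p['hand_eye'])
    else: p['c2w']=np.linalg.inv(np.array(p['world_to_cam']))
    p['f']=f
    return p
def at(p,u,v,z):
    d=p['c2w'][:3,:3]@np.array([(u-p['cx'])/p['f'],-(v-p['cy'])/p['f'],-1]); c=p['c2w'][:3,3]
    return c+d*(z-c[2])/d[2]
def proj(p,X):
    q=np.linalg.inv(p['c2w'])@np.append(X,1); return p['cx']+p['f']*q[0]/-q[2], p['cy']-p['f']*q[1]/-q[2]
def save(p,n,crop=None,s=1):
    im=p['pixels'][:,:,::-1]
    if crop: im=im[crop[1]:crop[3],crop[0]:crop[2]]
    cv2.imwrite('pics/'+n,cv2.resize(im,None,fx=s,fy=s,interpolation=cv2.INTER_CUBIC))
def cen(p,t):
    l=viewer.trace(p,t)
    if not l: return None
    m=l[0]['pixels']; v,u=np.nonzero(m); return l[0]['score'],u.mean(),v.mean(),l[0]['rect']
E
python3 - <<'E'
from h import *
o=get_obs(); print({k:np.round(v,3) for k,v in o.items()})
print(R.from_rotvec(o['orientation']).as_matrix().round(3))
p=grab('top'); q=grab('scene')
print({k:v for k,v in p.items() if k not in('pixels','c2w')}.keys(),p['c2w'].round(3),p['f'])
save(p,'top.png')
save(q,'scene.png')
Z=dict(stand=.012,handle=.118,post=.06,dial=.061,boss=.02,check_piece=.01,tape=.01,caliper=.01,screwdriver=.01,deburrer=.01)
for t,z in Z.items():
    for n,x in(('top',p),('scene',q)):
        c=cen(x,t)
        if c: print(t,n,np.round(c[:3],2),np.round(c[3]),at(x,c[1],c[2],z).round(3))
E
```

```text
{'clock': np.float64(0.0), 'joints': array([-1.324,  0.478,  0.022,  1.556, -0.012,  1.109, -0.083]), 'qvel': array([ 0.001, -0.001, -0.001,  0.001,  0.001, -0.   ,  0.001]), 'tau': array([ 1.0000e-03, -5.9645e+01,  1.6090e+00, -2.8119e+01,  1.3000e-02,
        9.0000e-03,  0.0000e+00]), 'tcp_pos': array([0.234, 0.632, 0.23 ]), 'orientation': array([-5.540e-01, -3.092e+00,  3.000e-03]), 'contact_force': array([ 0.018,  0.058, -0.301]), 'moment': array([-0.024,  0.022,  0.053]), 'gripper_force': np.float64(0.0), 'grip_width': np.float64(0.085)}
[[-0.938  0.347 -0.001]
 [ 0.347  0.938 -0.002]
 [-0.    -0.002 -1.   ]]
dict_keys(['fovy', 'cx', 'cy', 'world_to_cam', 'shot', 'f']) [[-0.024  0.995 -0.095  0.434]
 [-1.    -0.025 -0.008 -0.245]
 [-0.01   0.095  0.995  0.991]
 [ 0.     0.     0.     1.   ]] 369.79739509352754
stand top [  0.96 304.59 193.27] [251. 164. 350. 222.] [ 0.559 -0.195  0.012]
stand scene [  0.77 331.89 196.85] [298. 154. 356. 230.] [ 0.561 -0.201  0.012]
handle top [  0.54 413.13 264.11] [403. 248. 432. 280.] [ 0.373 -0.45   0.118]
handle scene [  0.61 355.93 195.16]
[... 470 characters left out ...]
4 204.44] [373. 200. 384. 211.] [ 0.619 -0.319  0.01 ]
tape top [  0.73 218.7  159.59] [200. 143. 236. 178.] [0.657 0.035 0.01 ]
tape scene [  0.77 291.57 145.33] [279. 133. 306. 159.] [0.654 0.033 0.01 ]
caliper top [  0.79 442.8  188.7 ] [387. 172. 477. 196.] [ 0.562 -0.564  0.01 ]
caliper scene [  0.87 452.31 268.59] [395. 238. 493. 290.] [ 0.56  -0.568  0.01 ]
screwdriver top [  0.76 330.47 284.96] [308. 267. 382. 296.] [ 0.316 -0.258  0.01 ]
screwdriver scene [  0.78 295.57 269.92] [269. 255. 349. 291.] [ 0.323 -0.271  0.01 ]
deburrer top [  0.88 411.64 265.99] [401. 249. 428. 284.] [ 0.361 -0.472  0.01 ]
deburrer scene [  0.76 376.48 305.94] [354. 296. 406. 316.] [ 0.367 -0.476  0.01 ]
```

Run:
```python
import cv2
a=cv2.imread('pics/top.png')[130:250,220:400];b=cv2.imread('pics/scene.png')[130:250,250:430]
cv2.imwrite('pics/both.png',cv2.resize(cv2.vconcat([a,b]),None,fx=2.5,fy=2.5,interpolation=cv2.INTER_CUBIC))
```

```text
(no output)
```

View pics/both.png

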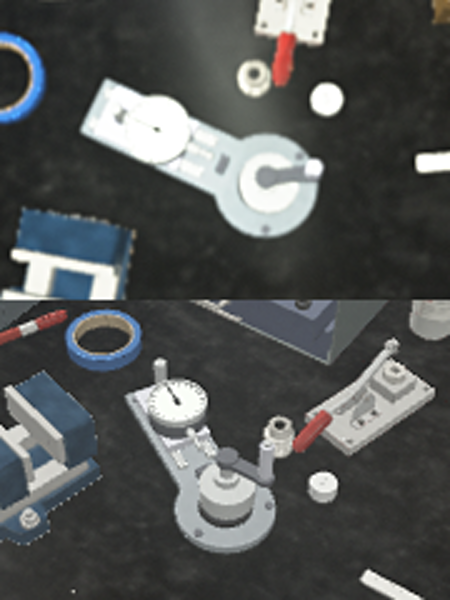

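The top view shows the stand, with the hub near (326,200), the grip top near (346,197) and the post near (266,174). The boss, the check piece and a toggle-clamp fixture lie on its +x side.

Run:
```python
from h import *
p=grab('top'); q=grab('scene'); w=grab('wrist')
S=at(p,326,200,.095); H=at(p,346,197,.141); P=at(p,266.3,173.5,.08)
# scene pixels: both.png lower: (u/2.5+250,(v-300)/2.5+130)
S2=at(q,228/2.5+250,(456-300)/2.5+130,.095);P2=at(q,160/2.5+250,(362-300)/2.5+130,.085);H2=at(q,267/2.5+250,(447-300)/2.5+130,.141)
for a in(S,S2,H,H2,P,P2):print(a.round(4))
d=P-S;print(np.hypot(*d[:2]),np.degrees(np.arctan2(d[1],d[0])),np.hypot(*(H-S)[:2]))
print(at(p,321,161,.04),at(p,334,140,.02), at(p,266,250,.06))
# handeye
print(np.array(w['hand_eye']).round(3),w['f'])
```

```text
[ 0.5305 -0.2514  0.095 ]
[ 0.531  -0.2524  0.095 ]
[ 0.5314 -0.2974  0.141 ]
[ 0.5306 -0.2981  0.141 ]
[ 0.6024 -0.1041  0.08  ]
[ 0.6042 -0.1029  0.085 ]
0.1638723449618386 63.99043393265082 0.04604756197709283
[ 0.63921796 -0.24129825  0.04      ] [ 0.69981773 -0.27742922  0.02      ] [ 0.41220277 -0.0983628   0.06      ]
[[ 0.     0.954  0.301  0.077]
 [ 1.    -0.    -0.     0.001]
 [-0.     0.301 -0.954 -0.143]
 [ 0.     0.     0.     1.   ]] 309.37644867765505
```

View pics/scene.png

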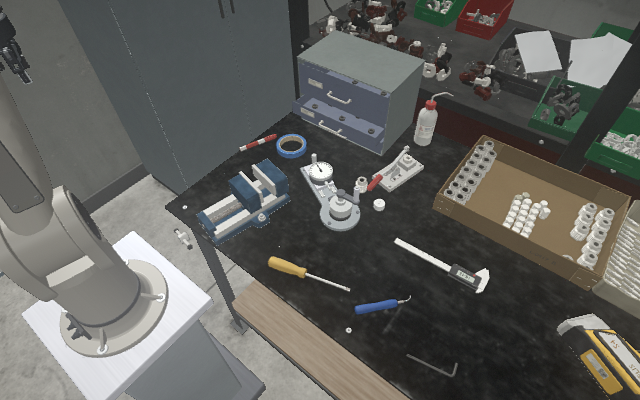

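Run:
```python
from h import *
q=grab('scene')
for z in(-.7,-.9):
  for u,v in((70,130),(120,165),(165,192)): print(z,at(q,u,v,z).round(2))
print('table corner',at(q,168,206,0),'drawer',at(q,297,118,0),at(q,385,152,0),'clamp',at(q,400,185,0),at(q,372,180,0.02))
```

```text
-0.7 [ 0.47  1.79 -0.7 ]
-0.7 [ 0.49  1.26 -0.7 ]
-0.7 [ 0.52  0.89 -0.7 ]
-0.9 [ 0.53  2.11 -0.9 ]
-0.9 [ 0.55  1.51 -0.9 ]
-0.9 [ 0.59  1.09 -0.9 ]
table corner [0.25892252 0.15075274 0.        ] drawer [ 7.78963413e-01  1.18684694e-01 -1.11022302e-16] [ 0.81889491 -0.21442433  0.        ] clamp [ 7.26544548e-01 -3.24291131e-01  1.11022302e-16] [ 0.67677296 -0.25750067  0.02      ]
```

>>> {"op": "play_rows", "data": {
  "commands": [
    [[1,-0.2,-0.17,0,0],[1,-0.4,-0.34,0,0],[1,-0.6,-0.51,0,0.03],[1,-0.75,-0.64,0,0.063],[1,-0.75,-0.64,0,0.063]]
  ]
}}

```text
clock: 1.72
tcp_pos: [0.3328, 0.4572, 0.2314]
orientation: [0.715, 3.058, -0.001]
contact_force: [1.7, -0.6, -0.0]
grip_width: 0.0252
gripper_force: 0.0
```

>>> {"op": "play_rows", "data": {
  "commands": [
    [[1,-0.9,-0.63,0,0],[1,-0.9,-0.63,0,0],[1,-0.9,-0.63,0,0],[1,-0.9,-0.63,0,0],[1,-0.9,-0.63,0,0],[1,-0.9,-0.63,0,0],[1,-0.9,-0.63,0,0],[1,-0.9,-0.63,0,0]]
  ]
}}

```text
clock: 2.38
tcp_pos: [0.4375, 0.2685, 0.2315]
orientation: [0.709, 3.06, 0.001]
contact_force: [-0.4, 1.0, -0.3]
grip_width: 0.0003
gripper_force: 0.0
```

>>> {"op": "play_rows", "data": {
  "commands": [
    [[1,-0.9,-0.63,0,0],[1,-0.9,-0.63,0,0],[1,-0.9,-0.63,0,0],[1,-0.9,-0.63,0,0],[1,-0.9,-0.63,0,0],[1,-0.9,-0.63,0,0],[1,-0.9,-0.63,0,0],[1,-0.9,-0.63,0,0]]
  ]
}}

```text
clock: 3.05
tcp_pos: [0.5437, 0.0782, 0.231]
orientation: [-0.705, -3.061, -0.001]
contact_force: [0.3, 0.7, -0.0]
grip_width: -0.0001
gripper_force: 0.0
```

>>> {"op": "play_rows", "data": {
  "commands": [
    [[1,-0.66,-0.46,0,0],[1,-0.66,-0.46,0,0],[1,-0.66,-0.46,0,0],[1,-0.66,-0.46,0,0],[1,-0.66,-0.46,0,0],[1,-0.66,-0.46,0,0],[1,-0.66,-0.46,0,0]]
  ]
}}

```text
clock: 3.63
tcp_pos: [0.622, -0.0605, 0.2307]
orientation: [-0.701, -3.061, -0.002]
contact_force: [-0.2, 0.5, 0.0]
grip_width: 0.0
gripper_force: 0.0
```

Run:
```python
from h import *
o=get_obs();print(o['tcp_pos'],o['orientation'])
w=grab('wrist'); save(w,'w1.png')
for X in((.531,-.252,.095),(.6033,-.1035,.085),(.6033,-.1035,.03)): print(proj(w,X))
for t in('post','dial','handle','stand'):
    c=cen(w,t); print(t,c and (np.round(c[:3],2),np.round(c[3])))
```

```text
[ 0.62196544 -0.06049788  0.23072494] [-7.00565558e-01 -3.06098263e+00 -2.32284357e-03]
(np.float64(90.72273147205527), np.float64(189.4222851639018))
(np.float64(269.1598134692425), np.float64(187.12748850511701))
(np.float64(276.5276933419584), np.float64(174.35040102346855))
post (array([  0.89, 275.02, 179.26]), array([263., 165., 285., 194.]))
dial (array([  0.92, 245.25, 175.23]), array([180., 145., 299., 210.]))
handle (array([  0.65,  33.39, 218.26]), array([  3., 202.,  60., 236.]))
stand (array([  0.66, 177.85, 173.26]), array([  0., 123., 313., 235.]))
```

View pics/w1.png

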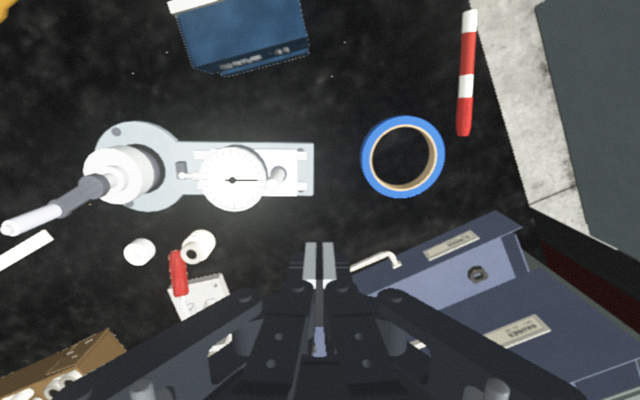

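The wrist view shows the stand bed horizontal in the picture, with the post near (275,178) where I predicted it. The way down behind the post is clear, with the tape well off at (403,157).

>>> {"op": "play_rows", "data": {
  "commands": [
    [[1,0,0,0.2,0],[1,0,0,0.4,0],[1,0,0,0.6,0],[1,0,0,0.75,0],[1,0,0,0.85,0],[1,0,0,0.92,0],[1,0,0,0.92,0],[1,0,0,0.92,0]]
  ]
}}

```text
clock: 4.55
tcp_pos: [0.6223, -0.0637, 0.0476]
orientation: [-0.706, -3.061, -0.0]
contact_force: [-0.1, 0.3, 0.1]
grip_width: -0.0
gripper_force: 0.0
```

>>> {"op": "play_rows", "data": {
  "commands": [
    [[1,0,-0.03,0,0],[1,0,-0.06,0,0],[1,0,-0.08,0,0],[1,0,-0.1,0,0],[1,0,-0.11,0,0],[1,0,-0.12,0,0],[1,0,-0.13,0,0],[1,0,-0.14,0,0],[1,0,-0.15,0,0],[1,0,-0.15,0,0]]
  ]
}}

```text
clock: 5.38
tcp_pos: [0.6106, -0.089, 0.0483]
orientation: [0.704, 3.059, 0.004]
contact_force: [1.1, 5.5, 4.0]
grip_width: 0.0002
gripper_force: 2.8
```

Run:
```python
from h import *
o=get_obs();print(o['tcp_pos'],o['orientation'],o['contact_force'])
w=grab('top');c=cen(w,'post');print(c, at(w,266.3,173.5,.08));save(w,'t2.png',(230,140,370,230),5)
```

```text
[ 0.61059779 -0.0890275   0.04829082] [0.70357044 3.05930092 0.00430212] [1.05216698 5.52976216 3.99094173]
None [ 0.60239232 -0.10409543  0.08      ]
```

>>> {"op": "play_rows", "data": {
  "commands": [
    [[1,0,-0.01,0,0],[1,0,-0.02,0,0],[1,0,-0.03,0,0],[1,0,-0.04,0,0],[1,0,-0.05,0,0],[1,0,-0.06,0,0],[1,0,-0.07,0,0],[1,0,-0.08,0,0],[1,0,-0.09,0,0],[1,0,-0.1,0,0]]
  ]
}}

```text
clock: 6.32
tcp_pos: [0.602, -0.1064, 0.0483]
orientation: [0.702, 3.06, 0.005]
contact_force: [1.5, 5.5, 5.8]
grip_width: -0.0001
gripper_force: 3.3
```

Run:
```python
from h import *
w=grab('scene');print(cen(w,'post'));save(w,'s2.png',(280,130,380,240),5)
```

```text
(0.37, np.float64(332.55555555555554), np.float64(198.27069044352996), [301.0, 159.2, 360.1, 229.8])
```

View pics/s2.png

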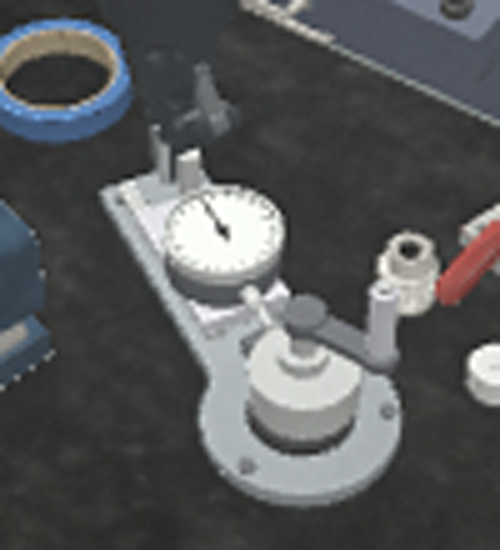

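The gauge is sliding with the fingers behind the post at about 5.7 N. The plunger, near (260,305) in the crop, is getting close to the eccentric.

>>> {"op": "play_rows", "data": {
  "commands": [
    [[1,0,-0.005,0,0],[1,0,-0.01,0,0],[1,0,-0.015,0,0],[1,0,-0.02,0,0],[1,0,-0.025,0,0],[1,0,-0.03,0,0],[1,0,-0.035,0,0],[1,0,-0.04,0,0]]
  ]
}}

```text
clock: 7.08
tcp_pos: [0.5984, -0.1137, 0.0482]
orientation: [0.703, 3.06, 0.005]
contact_force: [1.5, 5.5, 4.8]
grip_width: 0.0002
gripper_force: 3.2
```

>>> {"op": "play_rows", "data": {
  "commands": [
    [[1,0,-0.004,0,0],[1,0,-0.008,0,0],[1,0,-0.01,0,0]]
  ]
}}

```text
clock: 7.33
tcp_pos: [0.5978, -0.1149, 0.0482]
orientation: [0.702, 3.06, 0.006]
contact_force: [2.3, 7.6, 5.0]
grip_width: 0.0001
gripper_force: 4.0
```

>>> {"op": "play_rows", "data": {
  "commands": [
    [[1,0,-0.004,0,0],[1,0,-0.008,0,0],[1,0,-0.01,0,0]]
  ]
}}

```text
clock: 7.58
tcp_pos: [0.5976, -0.1153, 0.0483]
orientation: [0.701, 3.06, 0.008]
contact_force: [4.6, 10.5, 3.8]
grip_width: 0.0001
gripper_force: 5.7
```

>>> {"op": "play_rows", "data": {
  "commands": [
    [[1,0,-0.005,0,0],[1,0,-0.005,0,0]]
  ]
}}

```text
clock: 7.75
tcp_pos: [0.5975, -0.1153, 0.0483]
orientation: [0.699, 3.059, 0.009]
contact_force: [4.0, 12.2, 4.5]
grip_width: -0.0003
gripper_force: 6.2
```

>>> {"op": "play_rows", "data": {
  "commands": [
    [[1,0,-0.005,0,0],[1,0,-0.005,0,0]]
  ]
}}

```text
clock: 7.92
tcp_pos: [0.5975, -0.1154, 0.0484]
orientation: [0.698, 3.059, 0.011]
contact_force: [5.8, 13.8, 4.1]
grip_width: 0.0001
gripper_force: 7.1
```

>>> {"op": "play_rows", "data": {
  "commands": [
    [[1,0,-0.005,0,0],[1,0,-0.01,0,0],[1,0,-0.01,0,0]]
  ]
}}

```text
clock: 8.17
tcp_pos: [0.5974, -0.1156, 0.0484]
orientation: [0.696, 3.059, 0.013]
contact_force: [6.9, 16.7, 3.1]
grip_width: 0.0002
gripper_force: 8.9
```

Run:
```python
from h import *
w=grab('scene');save(w,'s3.png',(280,130,380,240),5)
p=grab('top');save(p,'t3.png',(240,150,360,240),5)
import cv2
a=cv2.imread('pics/s3.png');b=cv2.imread('pics/t3.png');b=cv2.resize(b,(500,375))
cv2.imwrite('pics/c3.png',cv2.resize(cv2.hconcat([a[:450],cv2.copyMakeBorder(b,0,75,0,0,cv2.BORDER_CONSTANT)]),None,fx=.8,fy=.8))
# expected post top if home
u=np.array([np.cos(np.radians(64.1)),np.sin(np.radians(64.1))]);X=np.r_[np.array([.5307,-.252])+.132*u,.085]
print(X,proj(w,X),proj(p,X))
```

```text
[ 0.58835784 -0.13325837  0.085     ] (np.float64(318.8887658495909), np.float64(162.5452591030081)) (np.float64(277.78262120845267), np.float64(178.42988175069866))
```

View pics/c3.png

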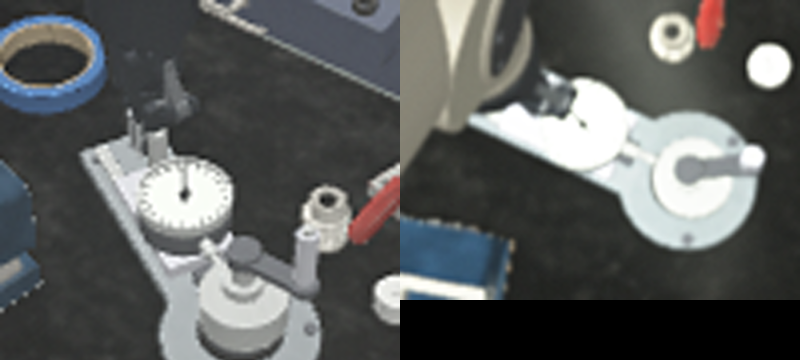

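The gauge is home: the force rises to 18 N with no further motion, and the post top at (319.3,162.5) matches the predicted home pixel. The needle has turned from up-left to straight up, so the plunger bears. Now I back off and lift.

>>> {"op": "play_rows", "data": {
  "commands": [
    [[1,0,0.05,0,0],[1,0,0.1,0,0],[1,0,0.16,0,0],[1,0,0.16,-0.2,0],[1,0,0.16,-0.4,0],[1,0,0.16,-0.6,0],[1,0,0.16,-0.8,0],[1,0,0.16,-0.9,0],[-1,0,0,-0.9,0],[-1,0,-0.2,-0.9,0],[-1,0,-0.4,-0.9,0],[-1,0,-0.4,-0.9,0]]
  ]
}}

```text
clock: 9.27
tcp_pos: [0.5531, -0.2049, 0.2279]
orientation: [-0.725, -3.056, 0.008]
contact_force: [-1.0, -2.0, -1.0]
grip_width: 0.0481
gripper_force: 0.0
```

```bash
cat >> h.py <<'E'
UA=np.radians(64.1); S0=np.array([.5307,-.252])
def dialpatch(p,c,z=.061,half=.04,n=320):
    # rectified: up = stand +y, right = clockwise side seen from above
    u=np.array([np.cos(UA),np.sin(UA)]); v=np.array([u[1],-u[0]])
    X,Y=np.meshgrid(np.linspace(-half,half,n),np.linspace(half,-half,n))
    P=np.stack([c[0]+X*v[0]+Y*u[0],c[1]+X*v[1]+Y*u[1],np.full_like(X,z),np.ones_like(X)],-1)@np.linalg.inv(p['c2w']).T
    mu=(p['cx']+p['f']*P[...,0]/-P[...,2]).astype('f4');mv=(p['cy']-p['f']*P[...,1]/-P[...,2]).astype('f4')
    return cv2.remap(p['pixels'][:,:,::-1].copy(),mu,mv,cv2.INTER_CUBIC)
E
python3 - <<'E'
from h import *
o=get_obs();print(o['joints'].round(2),o['tcp_pos'])
w=grab('wrist');q=grab('scene');save(w,'w4.png')
c=S0+.096*np.array([np.cos(UA),np.sin(UA)])
cs=[]
for p in(w,q):
    t=cen(p,'dial');print(t,t and at(p,t[1],t[2],.058),proj(p,np.r_[c,.061]))
cv2.imwrite('pics/d4.png',cv2.hconcat([dialpatch(w,c),dialpatch(q,c)]))
a=cv2.imread('pics/w4.png');b=cv2.imread('pics/d4.png')
cv2.imwrite('pics/c4.png',cv2.vconcat([a[:280],b]))
for n,z in(('handle',.118),):
    t=cen(w,n);print(t)
E
```

```text
[-0.08  0.36  0.42  1.79 -0.16  1.03  1.5 ] [ 0.55312684 -0.20486123  0.22790236]
(0.9, np.float64(361.469900990099), np.float64(173.77861386138613), [293.0, 145.7, 410.8, 210.0]) [ 0.56805789 -0.1629377   0.058     ] (np.float64(361.2722074284815), np.float64(179.47090899027643))
(0.79, np.float64(324.2343499197432), np.float64(180.8876404494382), [308.6, 160.7, 336.5, 201.9]) [ 0.56243236 -0.17220979  0.058     ] (np.float64(324.63559064019825), np.float64(176.93855781593234))
(0.94, np.float64(216.2864077669903), np.float64(218.1747572815534), [202.6, 204.4, 228.7, 240.1])
```

View pics/c4.png

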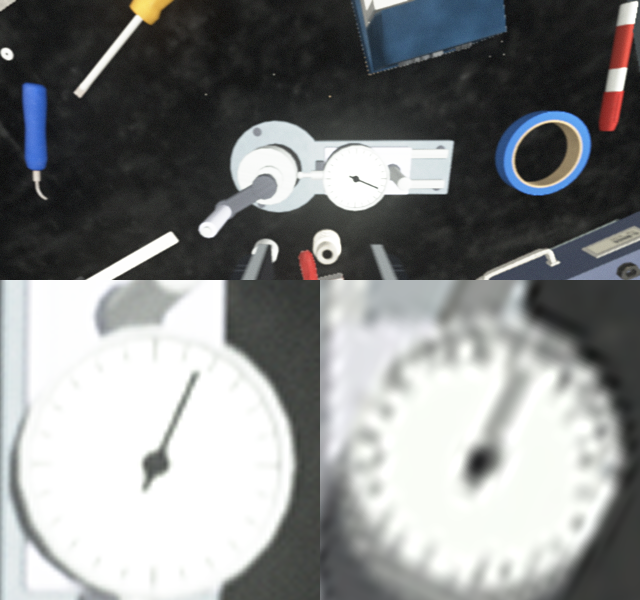

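The wrist view shows the dial at (357,178), the grip top near (207,230) and the gauge still home. In the rectified dial the needle stands at about 24 degrees, or 0.42 rad, so the eccentric is near its low point.

```bash
cat >> h.py <<'E'
DC=S0+.096*np.array([np.cos(UA),np.sin(UA)])
def needle(p,name=None):
    d=dialpatch(p,DC); g=cv2.GaussianBlur(d.max(2),(0,0),1)
    Y,X=np.mgrid[:320,:320]; rr=np.hypot(X-159.5,Y-159.5)
    m=((g<150)&(rr<110)).astype('u1')
    e=cv2.morphologyEx(m,cv2.MORPH_OPEN,cv2.getStructuringElement(cv2.MORPH_ELLIPSE,(15,15)))
    v,u=np.nonzero(e*(rr<40)) if (e*(rr<40)).any() else (np.array([159.]),np.array([159.]))
    hx,hy=u.mean(),v.mean(); r=np.hypot(X-hx,Y-hy); k=(m>0)&(r>45)&(r<95)
    if name: cv2.imwrite('pics/'+name,d)
    if k.sum()<20: return None
    a=np.arctan2(X[k]-hx,hy-Y[k]); return float(np.angle(np.exp(1j*a).mean())%(2*np.pi)),int(k.sum()),round(hx),round(hy),abs(np.exp(1j*a).mean()).round(3)
E
python3 - <<'E'
from h import *
w=grab('wrist');print(needle(w))
for u,v,z in((207,230,.141),(216.3,218.2,.118)):print(at(w,u,v,z))
# hub top
print(at(w,268,183,.095))
p=grab('top');t=cen(p,'handle');print(t,t and at(p,t[1],t[2],.12))
E
```

```text
(0.41113575375466016, 124, 155, 187, np.float64(1.0))
[ 0.53912958 -0.2826659   0.141     ]
[ 0.53815345 -0.28185325  0.118     ]
[ 0.53370795 -0.23226351  0.095     ]
(0.33, np.float64(321.7008547008547), np.float64(160.93162393162393), [312.8, 151.3, 328.4, 167.0]) [ 0.62205816 -0.24326068  0.12      ]
```

Run:
```python
from h import *
o=get_obs();print(o['tcp_pos'],o['qvel'].round(3))
w=grab('wrist');print(needle(w))
t=cen(w,'handle');print(t, at(w,t[1],t[2],.118))
print('pred S,H top',proj(w,(.5307,-.252,.095)),proj(w,(.531,-.2975,.141)))
save(w,'w5.png',(140,100,460,300),2.5)
```

```text
[ 0.55865991 -0.19386606  0.22700905] [0.003 0.    0.005 0.002 0.001 0.    0.002]
(0.4118820561191462, 154, 155, 187, np.float64(1.0))
(0.83, np.float64(199.4314928425358), np.float64(217.85276073619633), [180.6, 201.8, 214.9, 237.4]) [ 0.53151083 -0.29509072  0.118     ]
pred S,H top (np.float64(247.81011589717963), np.float64(189.09590308437402)) (np.float64(185.9469779149474), np.float64(228.8867960829547))
```

View pics/w5.png

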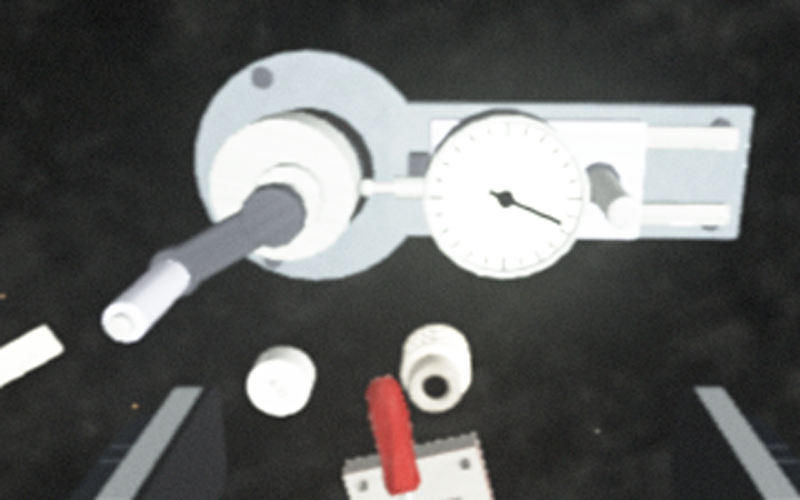

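The settled picture agrees with the earlier estimate: the hub is at (250,185), the grip top at (189,228), and the grip stands at about (0.531,-0.296). I go above the grip with the fingers open.

>>> {"op": "play_rows", "data": {
  "commands": [
    [[-1,-0.05,-0.2,0,0],[-1,-0.08,-0.38,0,0],[-1,-0.107,-0.5,0.1,0],[-1,-0.107,-0.52,0.2,0],[-1,-0.107,-0.52,0.28,0],[-1,-0.107,-0.52,0.28,0],[-1,-0.107,-0.52,0.28,0],[-1,-0.107,-0.52,0.28,0]]
  ]
}}

```text
clock: 10.43
tcp_pos: [0.5326, -0.2978, 0.1722]
orientation: [0.705, 3.06, -0.0]
contact_force: [0.6, 0.0, -0.6]
grip_width: 0.0853
gripper_force: 0.0
```

Run:
```python
from h import *
grab('top')
w=grab('wrist');o=get_obs();print(o['tcp_pos'],o['orientation'],o['grip_width'])
print(needle(w)); t=cen(w,'handle');print(t, t and at(w,t[1],t[2],.118))
print(proj(w,(.531,-.296,.141)));save(w,'w6.png',(140,100,640,400),1.6)
```

```text
[ 0.53279905 -0.29794966  0.17258016] [ 7.04623665e-01  3.05937565e+00 -3.05366499e-04] 0.08503109464718286
(0.41664511771127055, 279, 155, 183, np.float64(1.0))
(0.61, np.float64(319.565445026178), np.float64(215.3542757417103), [308.3, 197.9, 328.0, 236.9]) [ 0.53087979 -0.29520712  0.118     ]
(np.float64(318.57319042694434), np.float64(229.41267425744223))
```

View pics/w6.png

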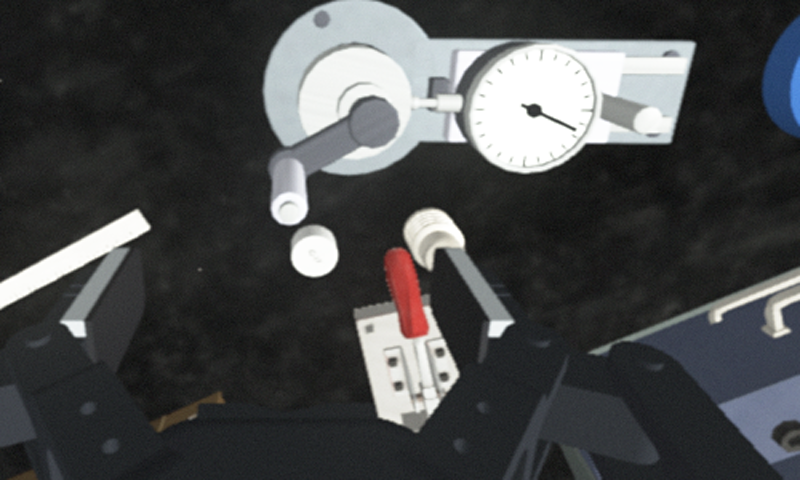

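The grip top at about (320.6,231) lies midway between the open fingers, and the needle is unchanged at 0.417. I descend and close gently.

>>> {"op": "play_rows", "data": {
  "commands": [
    [[-1,0,0,0.12,0],[-1,0,0,0.24,0],[-1,0,0,0.345,0],[-1,0,0,0.345,0],[-1,0,0,0.345,0]]
  ],
  "grip_force": 25
}}

```text
clock: 11.0
tcp_pos: [0.5316, -0.2978, 0.1023]
orientation: [-0.706, -3.06, -0.0]
contact_force: [0.2, -0.6, 1.0]
grip_width: 0.0855
gripper_force: 0.0
```

>>> {"op": "play_rows", "data": {
  "commands": [
    [[0.3,0,0,0,0],[0.3,0,0,0,0],[0.5,0,0,0,0],[0.6,0,0,0,0],[0.8,0,0,0,0],[1,0,0,0,0],[1,0,0,0,0],[1,0,0,0,0],[1,0,0,0,0]]
  ]
}}

```text
clock: 11.75
tcp_pos: [0.5322, -0.2978, 0.1027]
orientation: [0.706, 3.06, 0.001]
contact_force: [0.6, 1.6, 4.9]
grip_width: 0.0134
gripper_force: 25.7
```

Run:
```python
from h import *
w=grab('wrist');o=get_obs();print(o['tcp_pos'],o['orientation'],o['grip_width'],o['contact_force'])
print(needle(w))
```

```text
[ 0.53224909 -0.29783086  0.10270633] [7.05989230e-01 3.06046227e+00 7.31507828e-04] 0.01302934782462678 [-0.35261452  2.29916216  5.11024124]
(0.14941501103826443, 400, 156, 182, np.float64(0.999))
```

```bash
cat >> h.py <<'E'
def arc(S,dphis,rad=.045):
    """rows (units) in tool frame for current pose; dphis in deg, tool-frame sense"""
    o=get_obs();M=R.from_rotvec(o['orientation']).as_matrix()
    d=(M.T@np.r_[o['tcp_pos'][:2]-S,0])[:2]; f=np.arctan2(d[1],d[0])
    print('phi0',np.degrees(f).round(2),'r',np.hypot(*d).round(4),'F',(M.T@o['contact_force']).round(1))
    for a in dphis:
        q=rad*np.array([np.cos(f+np.radians(a)),np.sin(f+np.radians(a))])-d
        print([1]+[float(x) for x in (q/.2).round(3)]+[0,0],end=', ')
    print()
E
python3 - <<'E'
from h import *
arc(np.array([.5307,-.2523]),range(6,73,6))
E
```

```text
phi0 -117.93 r 0.0456 F [ 1.3  1.9 -5.1]
[1, 0.023, -0.007, 0, 0], [1, 0.045, -0.015, 0, 0], [1, 0.068, -0.02, 0, 0], [1, 0.091, -0.023, 0, 0], [1, 0.115, -0.024, 0, 0], [1, 0.138, -0.022, 0, 0], [1, 0.161, -0.017, 0, 0], [1, 0.184, -0.01, 0, 0], [1, 0.206, -0.001, 0, 0], [1, 0.226, 0.011, 0, 0], [1, 0.245, 0.024, 0, 0], [1, 0.263, 0.04, 0, 0],
```

>>> {"op": "play_rows", "data": {
  "commands": [
    [[1,0.023,-0.007,0,0],[1,0.045,-0.015,0,0],[1,0.068,-0.02,0,0],[1,0.091,-0.023,0,0],[1,0.115,-0.024,0,0],[1,0.138,-0.022,0,0]]
  ]
}}

```text
clock: 12.3
tcp_pos: [0.5049, -0.2905, 0.1027]
orientation: [0.707, 3.059, -0.001]
contact_force: [3.6, -1.5, 4.5]
grip_width: 0.0127
gripper_force: 25.7
```

Run:
```python
from h import *
w=grab('wrist');print(needle(w)); print(get_obs()['tcp_pos'],get_obs()['grip_width'])
arc(np.array([.5307,-.2523]),range(6,73,6))
```

```text
(0.7201451123174514, 249, 155, 181, np.float64(1.0))
[ 0.50399358 -0.2899954   0.10263762] 0.01334997416901607
phi0 -80.72 r 0.0462 F [-2.4  0.4 -7.1]
[1, 0.022, 0.011, 0, 0], [1, 0.044, 0.018, 0, 0], [1, 0.066, 0.028, 0, 0], [1, 0.086, 0.04, 0, 0], [1, 0.105, 0.054, 0, 0], [1, 0.123, 0.07, 0, 0], [1, 0.138, 0.087, 0, 0], [1, 0.152, 0.106, 0, 0], [1, 0.164, 0.127, 0, 0], [1, 0.173, 0.148, 0, 0], [1, 0.18, 0.171, 0, 0], [1, 0.185, 0.194, 0, 0],
```

>>> {"op": "play_rows", "data": {
  "commands": [
    [[1,0.023,0.005,0,0],[1,0.045,0.013,0,0],[1,0.066,0.024,0,0],[1,0.086,0.036,0,0],[1,0.105,0.05,0,0],[1,0.123,0.066,0,0],[1,0.138,0.083,0,0],[1,0.152,0.102,0,0],[1,0.152,0.102,0,0]]
  ]
}}

```text
clock: 13.1
tcp_pos: [0.4849, -0.2592, 0.1027]
orientation: [-0.708, -3.06, 0.002]
contact_force: [-0.9, -2.1, 8.5]
grip_width: 0.0132
gripper_force: 26.2
```

Run:
```python
from h import *
w=grab('wrist');print(needle(w)); print(get_obs()['tcp_pos'],get_obs()['grip_width'])
arc(np.array([.5303,-.2530]),range(6,73,6))
```

```text
(2.7162589813657747, 398, 159, 182, np.float64(0.999))
[ 0.4849539  -0.25934923  0.10267852] 0.01349487842838312
phi0 -34.04 r 0.0458 F [-1.1 -2.5 -9.6]
[1, 0.009, 0.022, 0, 0], [1, 0.019, 0.044, 0, 0], [1, 0.027, 0.066, 0, 0], [1, 0.032, 0.089, 0, 0], [1, 0.035, 0.112, 0, 0], [1, 0.035, 0.136, 0, 0], [1, 0.033, 0.159, 0, 0], [1, 0.029, 0.182, 0, 0], [1, 0.022, 0.205, 0, 0], [1, 0.013, 0.227, 0, 0], [1, 0.001, 0.247, 0, 0], [1, -0.012, 0.267, 0, 0],
```

>>> {"op": "play_rows", "data": {
  "commands": [
    [[1,0.012,0.022,0,0],[1,0.022,0.044,0,0],[1,0.03,0.066,0,0],[1,0.035,0.089,0,0],[1,0.037,0.112,0,0],[1,0.036,0.136,0,0],[1,0.033,0.159,0,0],[1,0.029,0.182,0,0],[1,0.022,0.205,0,0],[1,0.022,0.205,0,0]]
  ]
}}

```text
clock: 13.98
tcp_pos: [0.4988, -0.2196, 0.1026]
orientation: [-0.707, -3.058, 0.0]
contact_force: [-2.4, -1.0, 11.9]
grip_width: 0.0132
gripper_force: 26.6
```

Run:
```python
from h import *
w=grab('wrist');print(needle(w)); print(get_obs()['tcp_pos'],get_obs()['grip_width'])
arc(np.array([.5303,-.2530]),range(6,73,6))
```

```text
(1.9035636209117852, 6955, 162, 184, np.float64(0.776))
[ 0.49886614 -0.21972028  0.10263152] 0.013047779433248924
phi0 20.6 r 0.0458 F [  1.6  -1.3 -11.7]
[1, -0.013, 0.02, 0, 0], [1, -0.025, 0.041, 0, 0], [1, -0.038, 0.06, 0, 0], [1, -0.054, 0.077, 0, 0], [1, -0.071, 0.093, 0, 0], [1, -0.09, 0.107, 0, 0], [1, -0.111, 0.119, 0, 0], [1, -0.132, 0.129, 0, 0], [1, -0.155, 0.136, 0, 0], [1, -0.178, 0.141, 0, 0], [1, -0.201, 0.144, 0, 0], [1, -0.224, 0.144, 0, 0],
```

>>> {"op": "play_rows", "data": {
  "commands": [
    [[-0.3,0,0,0,0],[-0.5,0,0,0,0],[-0.5,0,0,0,0],[-0.5,0,0,0,0],[-0.5,0,0,-0.15,0],[-0.5,0,0,-0.3,0],[-0.5,0,0,-0.5,0],[-0.5,0,0,-0.5,0],[-0.5,0,0,-0.5,0]]
  ]
}}

```text
clock: 14.78
tcp_pos: [0.5017, -0.22, 0.2042]
orientation: [0.706, 3.057, 0.0]
contact_force: [-0.0, -0.2, -0.1]
grip_width: 0.0641
gripper_force: 0.0
```

Run:
```python
from h import *
grab('top')
w=grab('wrist');o=get_obs();print(needle(w,'d7.png'),o['tcp_pos'],o['grip_width'],o['contact_force'].round(1)); s=grab('scene');print(needle(s,'d7s.png'))
t=cen(w,'handle');print(t, t and at(w,t[1],t[2],.118));save(w,'w7.png')
a=cv2.imread('pics/w7.png');b=cv2.hconcat([cv2.imread('pics/d7.png'),cv2.imread('pics/d7s.png')])
cv2.imwrite('pics/c7.png',cv2.vconcat([a[:280],b]))
```

```text
(3.9705715779302433, 156, 155, 186, np.float64(1.0)) [ 0.49989205 -0.21907733  0.2014883 ] 0.0642366169300701 [ 0.3  0.3 -0.9]
(0.12446236652254583, 165, 161, 180, np.float64(0.219))
(0.75, np.float64(317.3885714285714), np.float64(199.44857142857143), [309.1, 184.3, 323.8, 217.5]) [ 0.4962004 -0.2173375  0.118    ]
```

>>> {"op": "play_rows", "data": {
  "commands": [
    [[-0.5,0,0,0.2,0],[-0.5,0,0,0.4,0],[-0.5,0,0,0.5,0],[-0.5,0,0,0.5,0],[-0.5,0,0,0.5,0],[0.3,0,0,0.5,0],[0.6,0,0,0.5,0],[1,0,0,0.5,0],[1,0,0,0.5,0],[1,0,0,0.5,0],[1,0,0,0.5,0]]
  ]
}}

```text
clock: 15.9
tcp_pos: [0.5013, -0.2203, 0.1035]
orientation: [0.707, 3.059, -0.001]
contact_force: [-1.3, -0.6, 6.9]
grip_width: 0.0133
gripper_force: 24.7
```

Run:
```python
from h import *
o=get_obs();print(o['tcp_pos'],o['grip_width'])
arc(np.array([.5303,-.2530]),range(6,73,6))
```

```text
[ 0.50128685 -0.220321    0.10348217] 0.013276010344043515
phi0 22.37 r 0.0437 F [ 0.9 -1.2 -6.9]
[1, -0.004, 0.024, 0, 0], [1, -0.016, 0.044, 0, 0], [1, -0.031, 0.063, 0, 0], [1, -0.047, 0.08, 0, 0], [1, -0.065, 0.095, 0, 0], [1, -0.084, 0.108, 0, 0], [1, -0.105, 0.12, 0, 0], [1, -0.126, 0.129, 0, 0], [1, -0.149, 0.135, 0, 0], [1, -0.172, 0.14, 0, 0], [1, -0.196, 0.142, 0, 0], [1, -0.219, 0.141, 0, 0],
```

>>> {"op": "play_rows", "data": {
  "commands": [
    [[1,-0.007,0.022,0,0],[1,-0.019,0.042,0,0],[1,-0.033,0.061,0,0],[1,-0.049,0.078,0,0],[1,-0.066,0.093,0,0],[1,-0.085,0.106,0,0],[1,-0.105,0.118,0,0],[1,-0.126,0.128,0,0],[1,-0.149,0.135,0,0],[1,-0.172,0.14,0,0],[1,-0.172,0.14,0,0]]
  ]
}}

```text
clock: 16.82
tcp_pos: [0.5449, -0.2101, 0.1035]
orientation: [0.706, 3.059, -0.0]
contact_force: [-1.0, -1.3, 7.5]
grip_width: 0.0135
gripper_force: 24.8
```

Run:
```python
from h import *
grab('top');o=get_obs();print(o['tcp_pos'])
arc(np.array([.5303,-.2530]),[0])
```

```text
[ 0.54479886 -0.2100873   0.10350292]
phi0 82.66 r 0.0453 F [ 0.6 -1.7 -5.9]
[1, -0.0, -0.001, 0, 0],
```

>>> {"op": "play_rows", "data": {
  "commands": [
    [[-0.3,0,0,0,0],[-0.5,0,0,0,0],[-0.5,0,0,0,0],[-0.5,0,0,0,0],[-0.5,0,0,-0.15,0],[-0.5,0,0,-0.3,0],[-0.5,0,0,-0.5,0],[-0.5,0,0,-0.5,0],[-0.5,0,0,-0.5,0]]
  ]
}}

```text
clock: 17.62
tcp_pos: [0.5453, -0.2099, 0.2046]
orientation: [0.706, 3.056, 0.001]
contact_force: [0.1, 0.2, 0.4]
grip_width: 0.0639
gripper_force: 0.0
```

Run:
```python
from h import *
grab('top')
w=grab('wrist');o=get_obs();print(needle(w,'d8.png'),o['tcp_pos'],o['grip_width'],o['contact_force'].round(1))
t=cen(w,'handle');print(t, t and at(w,t[1],t[2],.118)); print(proj(w,np.r_[DC,.061]))
```

```text
(3.8875429858192554, 116, 154, 187, np.float64(1.0)) [ 0.54339252 -0.20900817  0.20168336] 0.06427145889549829 [-0.3  0.8 -0.5]
(0.7, np.float64(317.2751842751843), np.float64(199.24815724815724), [308.7, 182.8, 326.7, 219.0]) [ 0.5397561  -0.20728714  0.118     ]
(np.float64(371.58643217808566), np.float64(192.3974612509471))
```

>>> {"op": "play_rows", "data": {
  "commands": [
    [[-0.5,0,0,0.2,0],[-0.5,0,0,0.4,0],[-0.5,0,0,0.5,0],[-0.5,0,0,0.5,0],[-0.5,0,0,0.5,0],[0.3,0,0,0.5,0],[0.6,0,0,0.5,0],[1,0,0,0.5,0],[1,0,0,0.5,0],[1,0,0,0.5,0],[1,0,0,0.5,0]]
  ]
}}

```text
clock: 18.68
tcp_pos: [0.5446, -0.21, 0.1035]
orientation: [0.707, 3.059, -0.0]
contact_force: [-0.2, -0.1, 6.9]
grip_width: 0.0132
gripper_force: 24.6
```

Run:
```python
from h import *
o=get_obs();print(o['tcp_pos'],o['grip_width'])
arc(np.array([.5303,-.2527]),[-6,-12,-18,-24,-30,-33])
```

```text
[ 0.5445555  -0.21000694  0.10345226] 0.013189693704163766
phi0 82.45 r 0.045 F [ 0.1 -0.2 -6.9]
[1, 0.023, -0.004, 0, 0], [1, 0.046, -0.011, 0, 0], [1, 0.067, -0.02, 0, 0], [1, 0.088, -0.031, 0, 0], [1, 0.108, -0.045, 0, 0], [1, 0.117, -0.052, 0, 0],
```

>>> {"op": "play_rows", "data": {
  "commands": [
    [[1,0.023,-0.004,0,0],[1,0.046,-0.011,0,0],[1,0.067,-0.02,0,0],[1,0.088,-0.031,0,0],[1,0.108,-0.045,0,0],[1,0.118,-0.053,0,0],[1,0.118,-0.053,0,0],[1,0.118,-0.053,0,0]]
  ]
}}

```text
clock: 19.35
tcp_pos: [0.5185, -0.2094, 0.1033]
orientation: [0.707, 3.058, -0.001]
contact_force: [1.8, -2.7, 7.8]
grip_width: 0.0136
gripper_force: 25.0
```

Run:
```python
from h import *
grab('top');o=get_obs();print(o['tcp_pos'])
arc(np.array([.5303,-.2527]),[0])
```

```text
[ 0.51853196 -0.2094435   0.10333574]
phi0 48.75 r 0.0448 F [-2.6 -0.4 -7.6]
[1, 0.001, 0.001, 0, 0],
```

>>> {"op": "play_rows", "data": {
  "commands": [
    [[-0.3,0,0,0,0],[-0.5,0,0,0,0],[-0.5,0,0,0,0],[-0.5,0,0,0,0],[-0.5,0,0,-0.15,0],[-0.5,0,0,-0.3,0],[-0.5,0,0,-0.5,0],[-0.5,0,0,-0.6,0],[-0.5,0,0,-0.6,0],[-0.5,0,0,-0.6,0]]
  ]
}}

```text
clock: 20.23
tcp_pos: [0.5183, -0.2085, 0.2231]
orientation: [0.706, 3.059, 0.001]
contact_force: [0.4, -1.1, 0.1]
grip_width: 0.0639
gripper_force: 0.0
```

Run:
```python
from h import *
grab('top')
w=grab('wrist');o=get_obs();print(needle(w,'d9.png'),o['tcp_pos'],o['grip_width'],o['contact_force'].round(1),o['clock'])
save(w,'w9.png',(200,60,640,400),1.7)
```

```text
None [ 0.51705589 -0.20803307  0.22106603] 0.0640975010668264 [-0.6  0.2 -0.8] 20.3333
```

View pics/w9.png

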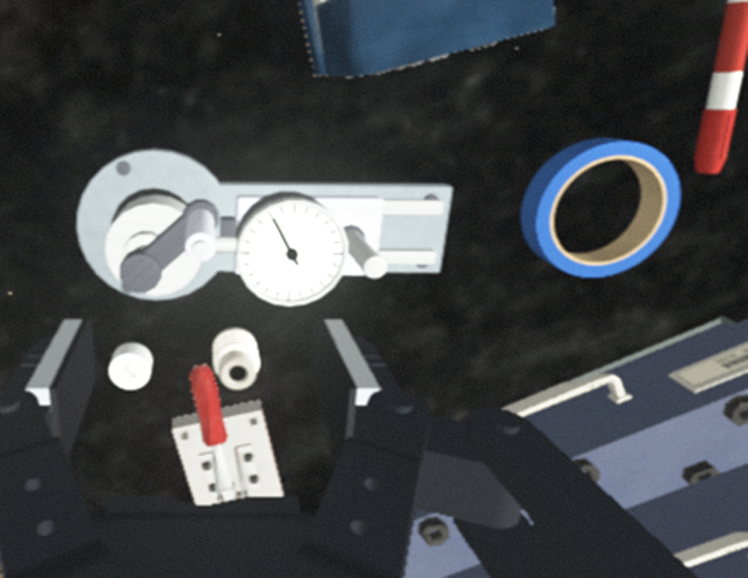

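The needle points from (291,254) to (272,216), which is about 4.24 rad, the expected maximum. The gauge is home and the bystanders have not moved. A finer read, then hand in.

```bash
sed -i 's/g<150/g<185/' h.py
python3 - <<'E'
from h import *
w=grab('wrist');print(needle(w)); o=get_obs()
print(o['contact_force'].round(1),o['qvel'].round(3),o['clock'])
n=needle(w)
if n and abs(n[0]-4.2)<.12: print(r.hand_in())
E
```

```text
(4.210239155841013, 221, 156, 186, np.float64(1.0))
[ 0.1 -0.2 -0.5] [ 0.002  0.006  0.001 -0.001  0.002  0.001 -0.001] 20.3833
the job is handed in; nothing more can be done
None
```

The job is handed in: the gauge is home against its stop and the eccentric stands at its high point (needle 4.21 rad with the spindle unloaded), the loose things near the stand look unmoved, and the robot was clear of everything at about 20 s.

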